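# Fit a worm-drive band clamp on a barbed water stub

## Robot

A 7-joint arm with a two-finger parallel gripper is mounted at the origin on a cart in front of the work surface, level with it; the furniture and walls round the work are solid. World frame = base frame: x ahead of the robot, y to its left, z up, the work surface at z = 0. Lengths are in m, angles in rad, forces in N, time in s.
With the tool pointing down it reaches from about 0.35 to 0.9 m from the base axis. Payload 19.9 kg.
Tool frame: the origin (TCP) lies at the very end of the fingers, on their centre line; the grasp point (between the pads) lies 19 mm behind it (r.pinch_z is the distance from the TCP to the grasp point, in m); z points along the fingers, y is the line along which they close (so a half turn about z gives the same grasp; the last joint's range is limited). The gripper opens to 94 mm and grips with 3 to 60 N. Pads are 16 mm wide; open, the fingers measure 119 mm over their backs; the gripper's body (75 mm by 177 mm) begins 78 mm behind the grasp point.
Start: joints at [1.06, 0.417, -0.01, 1.614, 0.005, 1.111, -0.053], TCP at [0.282, -0.558, 0.205] pointing down, gripper open.
Joint ranges: [-2.81, 2.81], [-0.39, 2.02], [-1.27, 1.25], [0.06, 2.57], [-1.19, 4.33], [0.19, 2], [-2.82, 2.82]. Speed limits (rad/s): [1.89, 1.89, 2.39, 2.39, 3.01, 3.01, 3.01].

## Interface

Orientations are given as a rotation vector (axis times angle).
In Python, from cell import r gives the robot as it stands.
- The arm moves only by the shell command python3 -m handwheel 'ROWS' [FORCE]. ROWS is JSON, a list of rows, each a list of 5 numbers: the shift along the tool's x, y, z in m, then the turn about the tool's z in rad, then the opening, from -1 (shut) to 1 (fully open). A call has 1 to 10 rows; each row is the pose to reach, as a shift and turn from the pose commanded when the call began, along the tool's axes at that moment; what a row does not reach only later rows make up. A row lasts 1/8 s, in which the tool goes at most 62.5 mm and 10.7 degrees, less where a joint would pass 70% of its speed; a pose out of reach is approached as far as the arm can. A call with a gripper value outside its range is refused whole. The fingers move at their own pace and stop on an object; FORCE is the grip in N (left out, the last holds). Time passes only in rows, so rows that repeat a pose let the fingers close. It gives the time, the measured TCP pose, the force, the opening and the grip force at its end, in the units of the state.
- r.state(): the state, without advancing time (a new reading comes with each control period).
- r.capture(name): name is "scene" or "side" or "wrist"; returns the picture (420x560x3 uint8, red, green, blue); there is no depth.
- r.get_calibration(name): a dict with "fx", "fy", "cx", "cy" (pixels), "k1" (the pictures are not rectified: a ray, as slopes to the right and down, at radius r is drawn at 1 + k1 r^2 times it, then the intrinsics apply), "R" (3x3) and "t" (3): a world point X has camera coordinates R X + t; the wrist camera has in their place "T_tool_cam" (4x4, takes a point from camera to tool coordinates, whose origin is the TCP and whose axes are the flange's). Camera axes: x right, y down, z forward; pixel columns grow to the right and rows downward; lengths in m; the calibration is good to about 2 mm. A picture is of the moment at which its call begins: read the wrist's pose just before it. get_calibration takes no time and is no camera call.
- r.finish_job(): hands the job in; it is judged then, once.
Trained networks look in the newest picture that a camera, given by its name, has taken for a name from the list of things; names that differ only in an ending like _2 or _b are one class to them, and where a whole thing is asked for, a point or a joint stands for the part that bears it (a point fixed in the world has none). Each returns a list of dicts, best first, with "confidence" (0 to 1); they miss things now and then, are a little off and sometimes report something else, mostly with a low value. They report only what shows in the picture. A call takes as long as a camera call.
- r.search_frame(name, camera): "xy" ([column, row] in pixels, amid what is visible of it).
- r.silhouettes(name, camera): "pixels" (420x560 bool, what is visible of it) and "xy" ([column, row] in pixels, amid what is visible of it).
- r.mark_of(name, camera): "xy" ([column, row] in pixels: a listed point, or the origin of a listed thing).
The state is a dict: "time_s": time; "q": joint angles; "joint_velocities": joint speeds; "joint_torque": joint torques, N m; "eef_pos": TCP position; "tcp_rot": TCP orientation; "force": force on the tool from outside, world axes, zero at the start; "wrist_torque": the same for the moment, N m; "finger_gap": finger opening in m; "finger_force": force on a finger pad.
Only numpy, scipy, OpenCV 4.12 (cv2) and the standard library are available. Lean on these libraries where they do the work, as an engineer would, in place of code of your own. Each camera call takes 0.05 s, during which the arm holds its last target. There are 200 camera calls.

## Task

Take the loose steel band clamp by its upright screw key and, while it is still open, slide the band over the barbed brass stub of the aluminium port block (not the smooth plug of the other block) until it is home against the round shoulder at the stub's root. Then turn the screw key clockwise, seen from above, to its stop so that the band is snug, and let go, leaving the clamp square on the stub.

Things in the scene. Friction and masses are not known exactly. Their poses are not given: they have to be found in the camera images.
- band_clamp: Loose band clamp, bare steel, 0.12 kg: an upright ring, outside diameter 50 mm, 14 mm wide along its bore; free bore radius 20 mm at top and bottom, 22 mm at the sides. On its -y (right) side a worm housing 18 x 19 x 44 mm, on whose flat foot (and the ring) it stands. Origin under the ring's centre at foot level; x along the bore (at first roughly away from the robot), z up.
- band_center (a point): Centre of the clamp's ring, 25 mm above its foot; same axes as band_clamp. The ring's top is 50 mm above the foot.
- key_grip (a point): Point to grip the dark steel key on the clamp's upright screw: on the screw axis, 78 mm above the foot, 34.5 mm to the -y side of the ring's centre. The key is a blade 24 mm wide (own x), 8 mm thick (own y: close the fingers this way), 30 mm tall, 58 to 88 mm above the foot. It turns with the screw; its x lies along the clamp's x at screw 0. Carry the clamp by it.
- clamp_screw (a joint): Clamp screw angle, rad: 0 open, growing as the key turns clockwise seen from above; stop at 1.4 (snug). Starts at 0 to 0.12 and stays where left (friction 0.025 N m, which also keeps the clamp from swinging while carried by the key). It draws two shoes at the ring's top and bottom 5 mm inwards, to 15 mm from the ring's centre.
- port_block: Aluminium block fixed to the table, 40 x 84 mm, 50 mm tall (screw heads 2 mm more), feet to 124 mm wide, 16 mm tall with screws. Origin on the table, middle of the front face; -x points out of the front, roughly to the robot. A brass stub with three barbs projects level along -x. It stands left or right of a like block with a smooth stepped plug, which is not used.
- stub_root (a point): Centre of the round shoulder (diameter 48 mm, 3 mm proud of the block's front) at the root of the barbed stub, 28 mm above the table; axes of port_block: the stub runs from here along -x. With the band home, band_center lies 7 mm from here along -x. The shoulder keeps the ring from turning along with the key.
- stub_tip (a point): Centre of the free end of the barbed stub, 36 mm from its root, 28 mm above the table; the stub is 26 mm in diameter over the barbs.

How it is judged:
On the way, in this order (a step that is already met when the one before it is completed fails the run):
1. the band, still open (screw under 0.5 rad), is on the barbed stub, home to within 12 mm of the shoulder (x of band_center in the frame of stub_root between -0.019 and 0 m and y of band_center in the frame of stub_root between -0.012 and 0.012 m and z of band_center in the frame of stub_root between -0.012 and 0.012 m and angle between the x axis of band_center and the x axis of stub_root, either way round below 0.3 rad and value of joint clamp_screw below 0.5 rad), for 0.2 s.
2. the screw is turned to within 0.25 rad of its stop with the band home (x of band_center in the frame of stub_root between -0.019 and 0 m and y of band_center in the frame of stub_root between -0.012 and 0.012 m and z of band_center in the frame of stub_root between -0.012 and 0.012 m and angle between the x axis of band_center and the x axis of stub_root, either way round below 0.3 rad and value of joint clamp_screw above 1.15 rad), for 0.2 s.
At the end, for the whole second after the job is handed in: The band is round the barbed stub, its near edge within 12 mm of the root shoulder, centred to 12 mm and square to 0.3 rad; the screw is within 0.25 rad of its stop (over 1.15 rad); the clamp is let go and at rest (all of step 2 and linear speed of band_clamp below 0.02 m/s); the robot touches nothing.
It also fails if it takes over 42 s, if anything falls off the work surface, if the arm or the gripper's body presses on something with over 40 N, if the wrist force passes 120 N, or if a joint passes its speed limit or range.

## Working session

There is one attempt and no reset: what is moved stays moved. The work goes in short steps, Python scripts to look and compute and a shell command to move; the robot and the scene stay as the last step left them, time stands still between calls to the robot, and variables do not carry over. Pictures are saved under pics/ and viewed, at most 11 in all, crops included, and the job is handed in when it is done.

```bash
mkdir -p pics; cat > h.py <<'E'
import numpy as np, cv2
from scipy.spatial.transform import Rotation as R
from cell import r
def cam(name):
    c=r.get_calibration(name); s=r.state()
    if 'R' in c: Rc=np.array(c['R']);t=np.array(c['t']); Rw=Rc.T; o=-Rc.T@t
    else:
        T=np.array(c['T_tool_cam']); Rt=R.from_rotvec(s['tcp_rot']).as_matrix()
        Rw=Rt@T[:3,:3]; o=Rt@T[:3,3]+np.array(s['eef_pos'])
    return c,Rw,o
def ray(cm,xy):
    c,Rw,o=cm; d=np.array([(xy[0]-c['cx'])/c['fx'],(xy[1]-c['cy'])/c['fy']]); u=d.copy()
    for _ in range(20): u=d/(1+c['k1']*(u@u))
    return Rw@np.array([u[0],u[1],1.])
def onz(cm,xy,z):
    d=ray(cm,xy); o=cm[2]; return o+d*(z-o[2])/d[2]
def proj(cm,X):
    c,Rw,o=cm; p=Rw.T@(np.array(X)-o); u=p[:2]/p[2]; u=u*(1+c['k1']*(u@u))
    return np.array([u[0]*c['fx']+c['cx'],u[1]*c['fy']+c['cy']])
def tri(obs):
    A=0;b=0
    for cm,xy in obs:
        d=ray(cm,xy);d/=np.linalg.norm(d);P=np.eye(3)-np.outer(d,d);A=A+P;b=b+P@cm[2]
    return np.linalg.solve(A,b)
E
python3 - <<'E'
from h import *
s=r.state();print(s['time_s'],s['eef_pos'],s['tcp_rot'],s['finger_gap'],r.pinch_z)
cs={}
ob={}
for n in('scene','side'):
    cm=cam(n);im=r.capture(n);cv2.imwrite(f'pics/{n}0.png',im[:,:,::-1])
    print(n,cm[2].round(3),cm[1][:,2].round(2))
    for k in('band_center','key_grip','stub_root','stub_tip','band_clamp'):
        m=r.mark_of(k,n)
        print(k,[(np.round(a['xy'],1),round(a['confidence'],2)) for a in m[:3]])
        if m: ob.setdefault(k,[]).append((cm,m[0]['xy']))
for k,z in(('band_center',.025),('key_grip',.078),('stub_root',.028),('stub_tip',.028),('band_clamp',0)):
    if k in ob: print(k,[onz(a,b,z).round(4) for a,b in ob[k]],tri(ob[k]).round(4) if len(ob[k])>1 else'')
E
```

```text
0.0 [ 0.28220466 -0.55724412  0.20483907] [-3.05456687e+00 -7.29431069e-01  5.58061268e-04] 0.09395393818483701 0.0188
scene [-0.052  0.391  0.535] [ 0.64 -0.57 -0.51]
band_center [(array([364.3, 217.9]), 0.7)]
key_grip [(array([374.8, 188. ]), 0.72)]
stub_root [(array([174.5, 282.8]), 0.9)]
stub_tip [(array([185.2, 294.2]), 0.66)]
band_clamp [(array([362.8, 225.7]), 0.72)]
side [ 0.086 -1.019  0.852] [ 0.34  0.71 -0.61]
band_center [(array([303.6, 290.5]), 0.56), (array([316.9, 282.6]), 0.46)]
key_grip [(array([316.3, 277.4]), 0.58)]
stub_root []
stub_tip []
band_clamp []
band_center [array([ 0.4648, -0.333 ,  0.025 ]), array([ 0.4578, -0.3359,  0.025 ])] [ 0.4617 -0.3329  0.0238]
key_grip [array([ 0.4826, -0.3822,  0.078 ]), array([ 0.4732, -0.3581,  0.078 ])] [ 0.4698 -0.3653  0.0874]
stub_root [array([0.5261, 0.1144, 0.028 ])] 
stub_tip [array([0.4876, 0.1156, 0.028 ])] 
band_clamp [array([ 0.4695, -0.3383,  0.    ])]
```

```bash
python3 -c "
import cv2,numpy as np
a=cv2.imread('pics/scene0.png');b=cv2.imread('pics/side0.png')
cv2.imwrite('pics/both.png',cv2.resize(np.hstack([a[120:400,60:460],b[140:420,160:560]]),(800,280)))"
```

```text
(no output)
```

View pics/scene0.png

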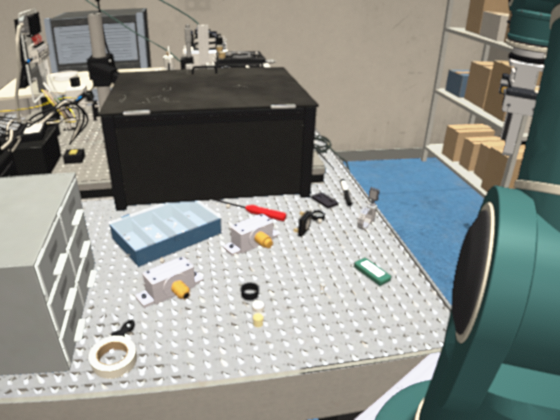

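View pics/both.png

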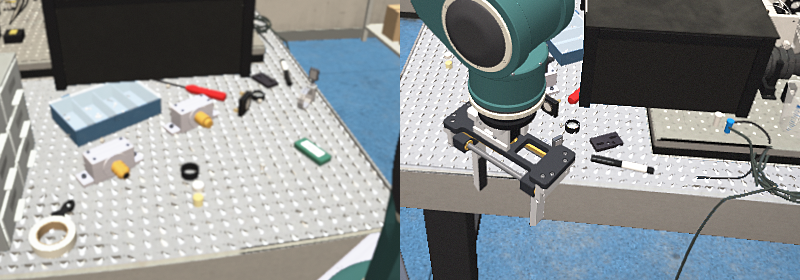

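The scene picture shows the two blocks with brass stubs at about (170,280) and (252,235), and the steel clamp at (368,210). The side view has the clamp partly hidden behind the gripper. Next I zoom in on the stubs and work out the tool axes.

```bash
python3 - <<'E'
from h import *
s=r.state();Rt=R.from_rotvec(s['tcp_rot']).as_matrix();print(Rt.round(3))
print(np.array(r.get_calibration('wrist')['T_tool_cam']).round(3),r.get_calibration('wrist')['fx'])
a=cv2.imread('pics/scene0.png')
L=cv2.resize(a[250:310,130:210],None,fx=5,fy=5,interpolation=2);M=cv2.resize(a[205:265,220:300],None,fx=5,fy=5,interpolation=2)
N=cv2.resize(a[180:240,330:410],None,fx=5,fy=5,interpolation=2)
cv2.imwrite('pics/z.png',np.vstack([np.hstack([L,M]),np.hstack([N,N*0])]))
for p in([.465,-.335],[.47,-.36]):
  d=np.array([*p,.2])-s['eef_pos'];print(Rt.T@d)
E
```

```text
[[ 0.892  0.452 -0.   ]
 [ 0.452 -0.892  0.   ]
 [-0.    -0.    -1.   ]]
[[-0.    -0.962 -0.272  0.08 ]
 [ 1.     0.    -0.     0.002]
 [ 0.    -0.272  0.962 -0.18 ]
 [ 0.     0.     0.     1.   ]] 316.3446522203562
[ 0.26346551 -0.11604432  0.00543056]
[ 0.25663096 -0.09148238  0.0054288 ]
```

View pics/z.png

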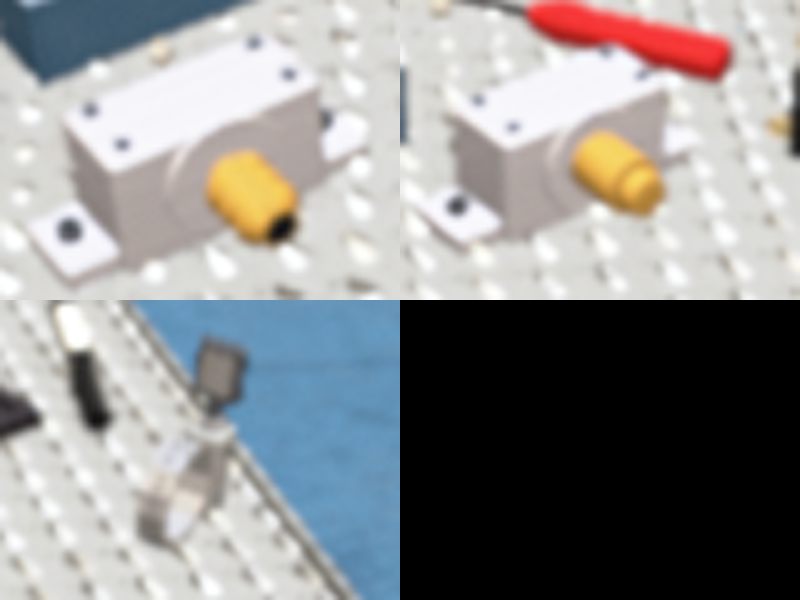

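The left block at (170,280) carries the barbed, hollow stub, and the right one has the stepped plug. The clamp's key stands at about (374,188). I'm moving above it.

```bash
python3 -m handwheel '[[0.05,-0.018,0,0.06,1],[0.1,-0.037,0,0.12,1],[0.16,-0.06,0,0.18,1],[0.21,-0.08,0,0.24,1],[0.25,-0.09,0,0.27,1],[0.255,-0.095,0,0.27,1],[0.255,-0.095,0,0.27,1]]' 30
cat > look.py <<'E'
from h import *
import sys
s=r.state();cm=cam('wrist');im=r.capture('wrist');cv2.imwrite('pics/%s.png'%sys.argv[1],im[:,:,::-1])
dz=float(sys.argv[2])
Rt=R.from_rotvec(s['tcp_rot']).as_matrix();print(s['eef_pos'],'yaw',np.arctan2(Rt[1,0],Rt[0,0]))
for k,z in(('band_center',.025),('key_grip',.078),('band_clamp',0),('stub_root',.028-dz),('stub_tip',.028-dz)):
    for m in r.mark_of(k,'wrist')[:2]: print(k,np.round(m['xy'],1),round(m['confidence'],2),onz(cm,m['xy'],z+dz).round(4))
E
python3 look.py w1 0
```

```text
time_s: 1.48
eef_pos: [0.4666, -0.3577, 0.2054]
tcp_rot: [3.126, 0.313, -0.0]
force: [1.0, -0.3, 0.3]
finger_gap: 0.0942
finger_force: 0.0
[ 0.46664166 -0.35771624  0.20542268] yaw 0.1993430816729778
band_center [257.4 192.6] 0.63 [ 0.4644 -0.333   0.025 ]
key_grip [288.5 200.4] 0.76 [ 0.4748 -0.3664  0.078 ]
band_clamp [262.8 185.3] 0.83 [ 0.4691 -0.3372  0.    ]
```

View pics/w1.png

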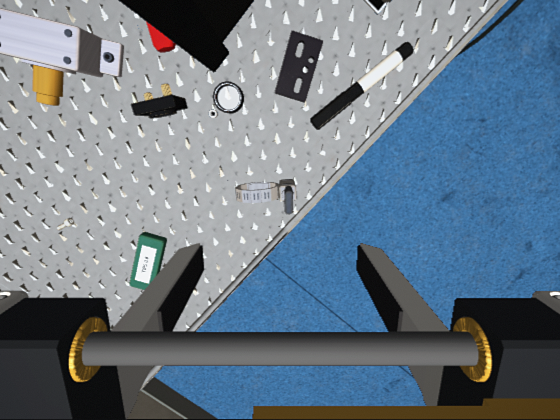

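The wrist picture shows the clamp with its ring at about (257,190) and the key at (289,198), nearly aligned with the tool. I'm zooming in for the yaw.

```bash
python3 -c "
import cv2
a=cv2.imread('pics/w1.png');cv2.imwrite('pics/w1z.png',cv2.resize(a[170:225,225:305],None,fx=10,fy=10,interpolation=2))"
```

```text
(no output)
```

View pics/w1z.png

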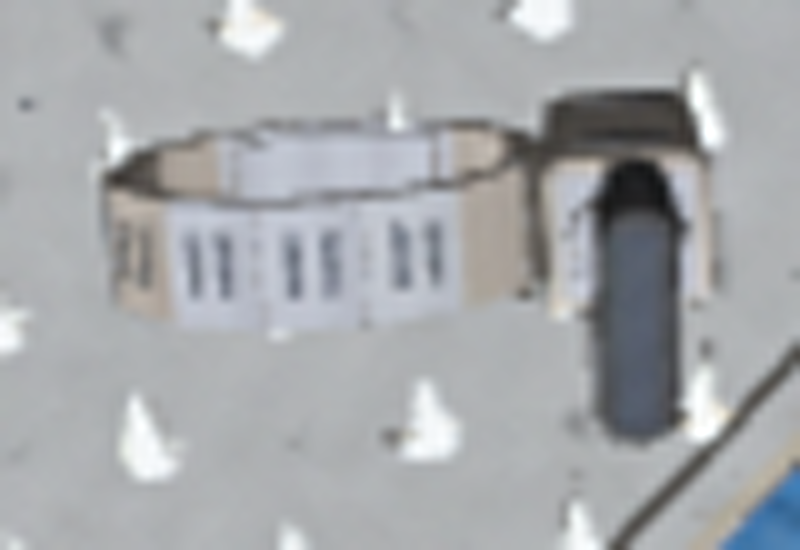

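```bash
python3 - <<'E'
from h import *
cm=cam('wrist');im=cv2.imread('pics/w1.png')
def draw(kx,ky,yaw,col,img):
    c=np.array([kx,ky]);f=np.array([np.cos(yaw),np.sin(yaw)]);l=np.array([-f[1],f[0]])
    P=lambda a,b,z:tuple(int(v) for v in (proj(cm,[*(c+a*f+b*l),z])-[225,170])*10)
    for z in(.058,.088): cv2.polylines(img,[np.array([P(a,b,z) for a,b in((.012,.004),(.012,-.004),(-.012,-.004),(-.012,.004))])],True,col,1)
    for s in(-.007,.007): cv2.polylines(img,[np.array([P(s,.0345+.025*np.sin(t),.025+.025*np.cos(t)) for t in np.linspace(0,6.28,40)])],False,col,1)
z=cv2.resize(im[170:225,225:305],None,fx=10,fy=10,interpolation=2)
draw(.4748,-.3664,.2,(0,0,255),z);draw(.4748,-.3664,.28,(0,255,0),z)
cv2.imwrite('pics/fit.png',z)
E
```

```text
(no output)
```

View pics/fit.png

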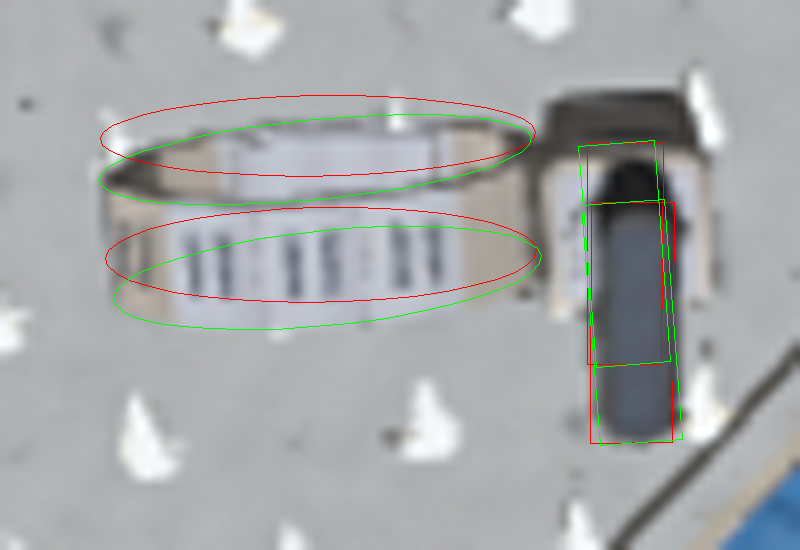

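```bash
python3 -m handwheel '[[0.006,0.011,0.04,0,1],[0.006,0.011,0.09,0,1],[0.006,0.011,0.13,0,1],[0.006,0.011,0.145,0,1],[0.006,0.011,0.145,0,0.2],[0.006,0.011,0.145,0,-1],[0.006,0.011,0.145,0,-1],[0.006,0.011,0.145,0,-1],[0.006,0.011,0.145,0,-1]]' 30
```

```text
time_s: 2.9
eef_pos: [0.4751, -0.3673, 0.0607]
tcp_rot: [3.126, 0.312, 0.0]
force: [0.0, 0.1, 0.1]
finger_gap: 0.0476
finger_force: 0.0
```

```bash
python3 -m handwheel '[[0,0,0,0,-1],[0,0,0,0,-1],[0,0,0,0,-1],[0,0,0,0,-1],[0,0,0,0,-1],[0,0,0,0,-1]]' 40
```

```text
time_s: 3.65
eef_pos: [0.475, -0.3672, 0.0604]
tcp_rot: [-3.126, -0.312, 0.0]
force: [0.4, 0.5, -1.7]
finger_gap: 0.0078
finger_force: 40.0
```

```bash
python3 -m handwheel '[[0,0,-0.03,0,-1],[0,0,-0.07,0,-1],[0,-0.03,-0.1,0,-1],[0.002,-0.07,-0.1,0.04,-1],[0.004,-0.115,-0.1,0.08,-1],[0.006,-0.16,-0.1,0.12,-1],[0.008,-0.205,-0.1,0.16,-1],[0.01,-0.25,-0.1,0.2,-1],[0.012,-0.295,-0.1,0.24,-1],[0.014,-0.34,-0.1,0.29,-1]]'
```

```text
time_s: 4.9
eef_pos: [0.4212, -0.0298, 0.1606]
tcp_rot: [3.138, -0.146, 0.001]
force: [-0.1, -0.0, -0.7]
finger_gap: 0.0075
finger_force: 40.0
```

```bash
python3 -m handwheel '[[-0.01,-0.035,0,0,-1],[-0.02,-0.07,0,0,-1],[-0.03,-0.1,0,0,-1],[-0.03,-0.1,0,0,-1],[-0.03,-0.1,0,0,-1]]'
python3 look.py w2 0.1
```

```text
time_s: 5.52
eef_pos: [0.4009, 0.0707, 0.1605]
tcp_rot: [3.138, -0.144, 0.0]
force: [-0.1, -0.5, -1.2]
finger_gap: 0.0077
finger_force: 40.0
[0.40094853 0.07068658 0.16049538] yaw -0.0914031301155385
band_center [230.8 242.3] 0.93 [0.4018 0.1054 0.125 ]
key_grip [280.  277.1] 0.87 [0.398  0.0699 0.178 ]
band_clamp [239.9 228.4] 0.77 [0.4036 0.1016 0.1   ]
stub_root [217.3  82.1] 0.59 [0.5227 0.1162 0.028 ]
stub_tip [224.9 122.1] 0.86 [0.4871 0.1141 0.028 ]
```

View pics/w2.png

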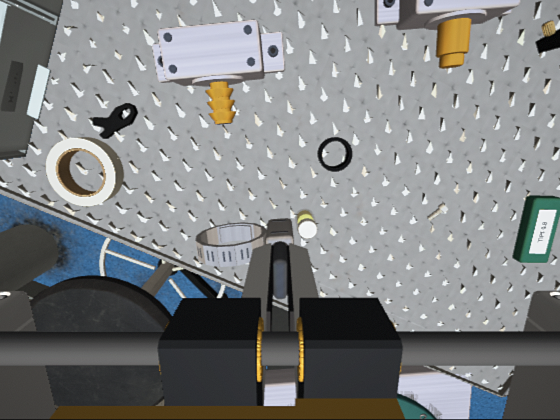

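The picture shows the barbed stub with its tip at (223,122) and root at (217,80), and the held clamp's ring at (231,242). I'm fitting the block and clamp models over it to get both yaws.

```bash
cat > fit.py <<'E'
from h import *
im=cv2.imread('pics/w2.png');cm=cam('wrist')
a,b=onz(cm,(168,82),.05),onz(cm,(262,72),.05);print(a,b,np.arctan2(a[0]-b[0],-(a[1]-b[1]))*-1)
F=3.;O=np.array([130,5])
z=cv2.resize(im[5:205,130:310],None,fx=F,fy=F,interpolation=2)
z2=cv2.resize(im[205:285,190:310],None,fx=4,fy=4,interpolation=2)
def line(img,pts,O,F,col): cv2.polylines(img,[np.array([(proj(cm,p)-O)*F for p in pts]).astype(int)],False,col,1)
def fr(x,y,yaw):
    f=np.array([np.cos(yaw),np.sin(yaw)]);l=np.array([-f[1],f[0]]);return lambda a,b,h:[*(np.array([x,y])+a*f+b*l),h]
t=np.linspace(0,6.283,40)
for yaw,col in((0.0,(0,0,255)),(.05,(0,200,0))):
    B=fr(.5215,.1155,yaw) # root
    line(z,[B(.003,.042,.05),B(.003,-.042,.05),B(.043,-.042,.05),B(.043,.042,.05),B(.003,.042,.05)],O,F,col)
    line(z,[B(-.036,.013*np.cos(u),.028+.013*np.sin(u)) for u in t],O,F,col)
    line(z,[B(0,.024*np.cos(u),.028+.024*np.sin(u)) for u in t],O,F,col)
for yaw,col in((-.06,(0,0,255)),(-.02,(0,200,0))):
    K=fr(.4009,.0707,yaw)
    for s in(-.007,.007): line(z2,[K(s,.0345+.025*np.cos(u),.1255+.025*np.sin(u)) for u in t],np.array([190,205]),4.,col)
z2=np.vstack([z2,np.zeros((600-320,480,3),np.uint8)])
cv2.imwrite('pics/fit2.png',np.hstack([z,z2])[:,:800])
E
python3 fit.py
```

```text
[0.52373541 0.15427711 0.05      ] [0.52419517 0.07355772 0.05      ] 3.135896974385989
```

View pics/fit2.png

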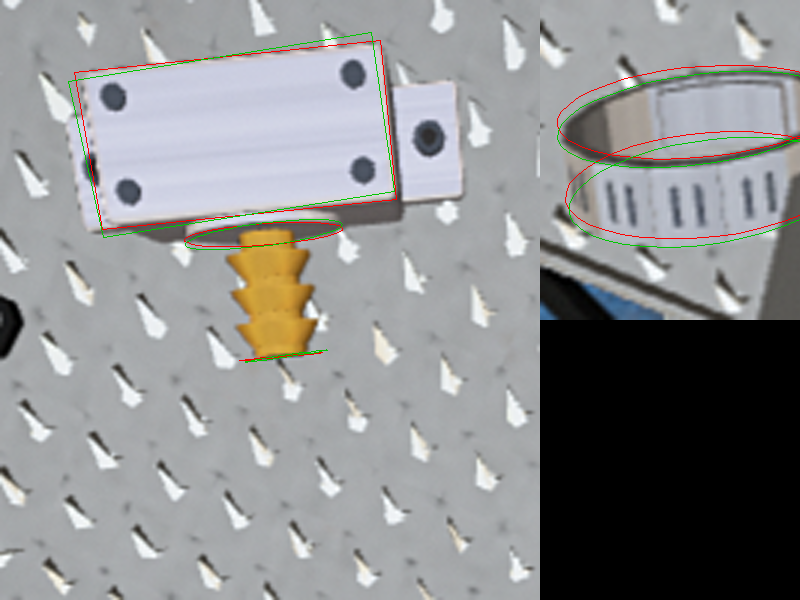

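Block yaw comes out at about 0.0 with the root at (0.522, 0.1155), and clamp yaw at about -0.02. Before descending I check where the yellow cap at (307,225) lies.

```bash
python3 -c "
from h import *
cm=cam('wrist');print(onz(cm,(307,228),0.015),onz(cm,(304,214),.0))"
python3 -m handwheel '[[0.025,-0.008,0,-0.02,-1],[0.048,-0.0147,0.02,-0.02,-1],[0.048,-0.0147,0.05,-0.02,-1],[0.048,-0.0147,0.08,-0.02,-1],[0.048,-0.0147,0.097,-0.02,-1],[0.048,-0.0147,0.097,-0.02,-1],[0.048,-0.0147,0.097,-0.02,-1]]'
python3 - <<'E'
from h import *
s=r.state();Rt=R.from_rotvec(s['tcp_rot']).as_matrix();print(s['eef_pos'],np.arctan2(Rt[1,0],Rt[0,0]),s['force'])
print(Rt.T@(np.array([.515,.081,.0634])-s['eef_pos']))
cm=cam('wrist');cv2.imwrite('pics/w3.png',r.capture('wrist')[:,:,::-1])
for k,z in(('band_center',.028),('stub_tip',.028),('stub_root',.028)):
    for m in r.mark_of(k,'wrist')[:1]:print(k,m['xy'],m['confidence'],onz(cm,m['xy'],z))
E
```

```text
[0.36971713 0.04308419 0.015     ] [0.38134152 0.04440009 0.        ]
time_s: 6.7
eef_pos: [0.4504, 0.0815, 0.0641]
tcp_rot: [-3.139, 0.112, -0.001]
force: [0.3, 0.0, -0.5]
finger_gap: 0.0074
finger_force: 40.0
[0.45036511 0.08150247 0.0641062 ] -0.07131470759397193 [ 0.26320834  0.01854955 -0.48470232]
[ 0.06450593 -0.00410414  0.00074854]
band_center [234.4, 242.6] 0.98 [0.44982076 0.11376544 0.028     ]
stub_tip [228.2, 191.7] 0.74 [0.48776409 0.11390279 0.028     ]
stub_root [219.8, 142.9] 0.85 [0.52120923 0.11565836 0.028     ]
```

View pics/w3.png

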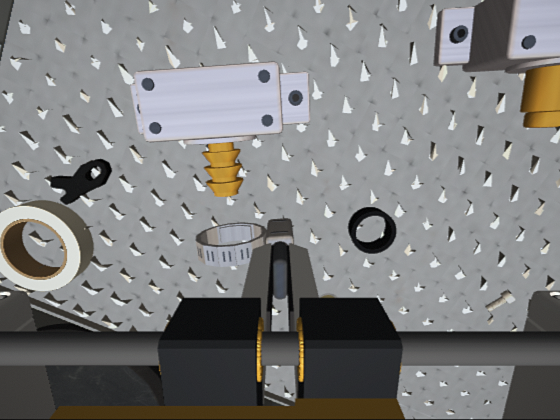

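The ring at (232,243) lines up with the stub, whose tip is at (225,192). I'm sliding it on.

```bash
python3 -m handwheel '[[0.015,-0.001,0,0,-1],[0.03,-0.002,0,0,-1],[0.045,-0.003,0,0,-1],[0.055,-0.004,0,0,-1],[0.06,-0.0043,0,0,-1],[0.063,-0.0045,0,0,-1],[0.063,-0.0045,0,0,-1]]'
python3 -m handwheel '[[0.001,0,0,0,-1],[0.002,0,0,0,-1],[0.003,0,0,0,-1],[0.003,0,0,0,-1]]'
```

```text
time_s: 7.78
eef_pos: [0.513, 0.0815, 0.0634]
tcp_rot: [-3.14, 0.112, 0.0]
force: [0.4, -0.2, -0.8]
finger_gap: 0.0077
finger_force: 40.0
time_s: 8.28
eef_pos: [0.5157, 0.0812, 0.0633]
tcp_rot: [3.139, -0.112, -0.001]
force: [-2.2, -0.6, 0.3]
finger_gap: 0.0075
finger_force: 40.0
```

```bash
python3 - <<'E'
from h import *
print(np.round(r.state()['q'],2))
cm=cam('wrist');r.capture('wrist')
for m in r.mark_of('band_center','wrist')[:1]:print(m['xy'],m['confidence'],onz(cm,m['xy'],.028))
E
python3 -m handwheel '[[0,0,0,0.15,-1],[0,0,0,0.3,-1],[0,0,0,0.45,-1],[0,0,0,0.6,-1],[0,0,0,0.75,-1],[0,0,0,0.9,-1],[0,0,0,1.0,-1],[0,0,0,1.0,-1]]'
python3 -c "
from h import *
s=r.state();print(np.round(s['q'],2),s['wrist_torque'])"
```

```text
[ 0.02  0.44 -0.29  1.98  0.18  0.75 -2.01]
[232.8, 246.4] 0.74 [0.51251398 0.1147501  0.028     ]
time_s: 9.38
eef_pos: [0.5151, 0.0812, 0.063]
tcp_rot: [2.699, -1.604, -0.001]
force: [-5.7, -3.2, -0.1]
finger_gap: 0.0077
finger_force: 40.0
[-0.28  0.43  0.08  1.99 -0.05  0.73 -2.82] [-0.70443934  1.57930877 -0.07079951]
```

The last joint is at its limit, so I'm letting go and regrasping with a half turn.

```bash
python3 -m handwheel '[[0,0,0,0,0],[0,0,0,0,0],[0,0,0,0,0],[0,0,0,0,0],[0,0,-0.03,-0.05,0],[0,0,-0.06,-0.2,0],[0,0,-0.06,-0.38,0],[0,0,-0.06,-0.56,0],[0,0,-0.06,-0.74,0],[0,0,-0.06,-0.92,0]]'
python3 -m handwheel '[[0,0,0,-0.18,0],[0,0,0,-0.36,0],[0,0,0,-0.54,0],[0,0,0,-0.72,0],[0,0,0,-0.9,0],[0,0,0,-1.08,0],[0,0,0,-1.26,0],[0,0,0,-1.44,0],[0,0,0,-1.62,0],[0,0,0,-1.8,0]]'
python3 - <<'E'
from h import *
s=r.state();Rt=R.from_rotvec(s['tcp_rot']).as_matrix();y=np.arctan2(Rt[1,0],Rt[0,0]);print(np.round(s['q'],2),'yaw',y)
cm=cam('wrist');cv2.imwrite('pics/w4.png',r.capture('wrist')[:,:,::-1])
for k,z in(('band_center',.028),('key_grip',.081)):
    for m in r.mark_of(k,'wrist')[:1]:print(k,m['xy'],m['confidence'],onz(cm,m['xy'],z))
E
```

```text
time_s: 10.62
eef_pos: [0.5162, 0.0811, 0.1235]
tcp_rot: [-3.133, 0.228, -0.0]
force: [-0.2, -0.2, 0.2]
finger_gap: 0.0471
finger_force: 0.0
time_s: 11.88
eef_pos: [0.5162, 0.0811, 0.1235]
tcp_rot: [2.127, 2.312, 0.0]
force: [-0.6, 0.9, -0.3]
finger_gap: 0.0473
finger_force: 0.0
[ 0.16  0.37 -0.45  1.93  0.2   0.88 -0.31] yaw 1.6544043132995239
band_center [278.7, 175.5] 0.87 [0.51400476 0.11492484 0.028     ]
key_grip [276.6, 233.3] 0.61 [0.51551491 0.0801878  0.081     ]
```

View pics/w4.png

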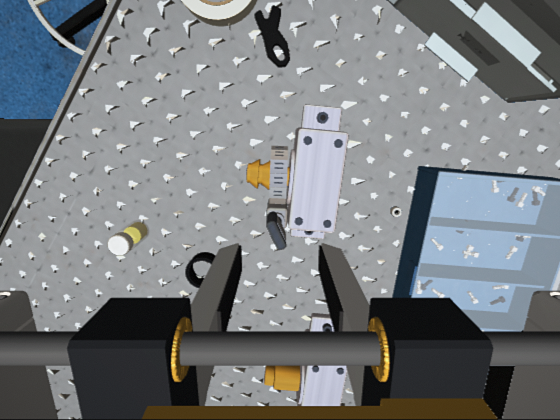

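The clamp sits home and square on the stub, with the ring at (279,175) and the key at (277,228). I'm regrasping the key now.

```bash
python3 -m handwheel '[[0,0,0,-0.17,0],[0,0,0,-0.34,0],[0,0,0,-0.416,0],[0,0,0.03,-0.416,0],[0,0,0.06,-0.416,0],[0,0,0.06,-0.416,-1],[0,0,0.06,-0.416,-1],[0,0,0.06,-0.416,-1],[0,0,0.06,-0.416,-1],[0,0,0.06,-0.416,-1]]'
python3 -m handwheel '[[0,0,0,0,-1],[0,0,0,0,-1],[0,0,0,0.1,-1],[0,0,0,0.2,-1],[0,0,0,0.27,-1],[0,0,0,0.33,-1],[0,0,0,0.33,-1],[0,0,0,0.33,-1]]'
python3 -c "
from h import *
s=r.state();print(np.round(s['q'],2),s['wrist_torque'])"
```

```text
time_s: 13.28
eef_pos: [0.5156, 0.0808, 0.0639]
tcp_rot: [-1.611, -2.696, 0.002]
force: [-6.0, -1.9, 9.8]
finger_gap: 0.0079
finger_force: 39.9
time_s: 14.28
eef_pos: [0.5149, 0.0808, 0.0638]
tcp_rot: [-2.032, -2.395, 0.004]
force: [-11.0, -3.9, 15.5]
finger_gap: 0.0075
finger_force: 40.0
[ 0.13  0.46 -0.42  1.97  0.26  0.77 -0.28] [-0.87775142  2.91788471  0.17846121]
```

```bash
python3 -m handwheel '[[0,0,0,0,0],[0,0,0,0,0],[0,0,0,0,0],[0,0,0,0,0],[0,0,-0.03,0,0],[0,0,-0.07,0,0],[0,0,-0.11,0,0],[0,0,-0.11,0,0],[0,0,-0.11,0,0]]'
python3 - <<'E'
from h import *
cm=cam('wrist');cv2.imwrite('pics/w5.png',r.capture('wrist')[:,:,::-1])
for k,z in(('band_center',.028),('key_grip',.081)):
    for m in r.mark_of(k,'wrist')[:1]:print(k,m['xy'],m['confidence'],onz(cm,m['xy'],z))
a=cv2.imread('pics/w5.png');cv2.imwrite('pics/w5z.png',cv2.resize(a[100:270,190:390],None,fx=3.5,fy=3.5))
E
```

```text
time_s: 15.4
eef_pos: [0.5158, 0.0811, 0.1729]
tcp_rot: [-2.032, -2.396, 0.001]
force: [-0.6, 0.3, -0.8]
finger_gap: 0.0471
finger_force: 0.0
band_center [281.9, 169.8] 0.65 [0.51411671 0.11297762 0.028     ]
key_grip [278.3, 215.3] 0.79 [0.51614049 0.07967142 0.081     ]
```

View pics/w5z.png

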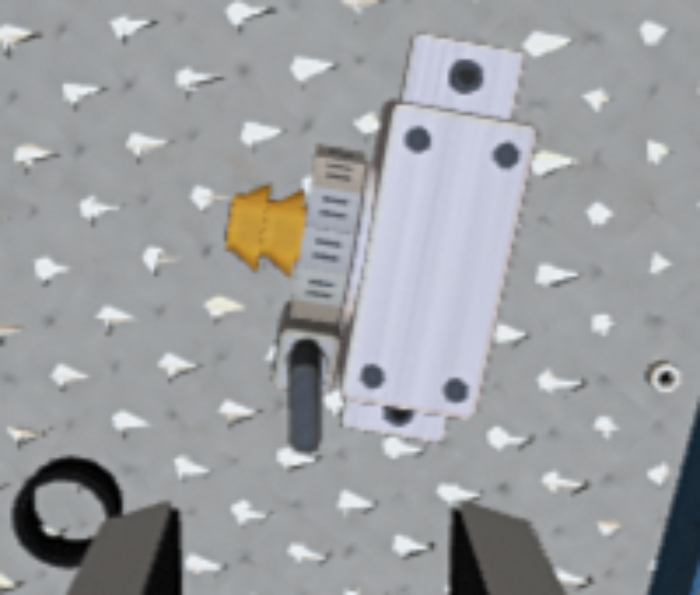

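The band is square against the shoulder, and the key stands at about 1.4 rad. The gripper is clear.

```bash
python3 -c "
from cell import r
print(r.finish_job())"
```

```text
the job is handed in; nothing more can be done
None
```

The clamp is on the barbed stub, home and square against the shoulder, with the screw turned to about 1.39 rad by the camera image (stop at 1.4). The gripper is clear and the job was handed in at about 15.5 s; the hand-in call returned no verdict.

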